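Start the studio's fume extractor from its bench control station

ROBOT

A 7-joint arm with a two-finger parallel gripper is mounted at the origin on the work surface. World frame = base frame: x ahead of the robot, y to its left, z up, the work surface at z = 0. Lengths are in m, angles in rad, forces in N, time in s.
With the tool pointing down it reaches from about 0.35 to 0.9 m from the base axis. Payload 8.1 kg.
Tool frame: the origin (TCP) lies midway between the tips of the shut fingers; the grasp point (between the pads) lies arm.grasp_offset behind it (arm.grasp_offset is the distance from the TCP to the grasp point, in m); z points along the fingers, y is the line along which they close (so a half turn about z gives the same grasp; the last joint's range is limited). The gripper opens to 92 mm and grips with 3 to 60 N. Pads are 19 mm wide; open, the fingers measure 130 mm over their backs; the gripper's body (75 mm by 190 mm) begins 47 mm behind the grasp point.
Start: joints at [-1.215, 0.434, 0.025, 1.573, -0.012, 1.134, -0.075], TCP at [0.277, 0.56, 0.227] pointing down, gripper open.
Joint ranges: [-2.62, 2.62], [-0.44, 2.09], [-1.27, 1.32], [0.08, 2.57], [-1.32, 4.46], [0.12, 2], [-2.74, 2.74]. Speed limits (rad/s): [2.22, 2.22, 3.01, 3.01, 3.14, 3.14, 3.14].

INTERFACE

Orientations are given as a rotation vector (axis times angle).
In Python, from cell import observe, imaging, arm gives the robot as it stands.
- The arm moves only by the tool apply_moves, never from a script. Its argument "commands" is a list of rows, each a list of 5 numbers: the opening in per cent of the stroke, from 0 (shut) to 100 (fully open), then the shift along the world's x, y, z in units of 0.06 m (1.0 is 0.06 m), then the turn about the world's z in units of 0.5 rad (1.0 is 0.5 rad). A call has 1 to 12 rows; each row shifts and turns the commanded pose from where the row before left it; what a row does not reach is not made up. A row lasts 1/8 s, in which the tool goes at most 62.5 mm and 10.7 degrees, less where a joint would pass 70% of its speed; a pose out of reach is approached as far as the arm can. A call with a number of a shift or a turn outside -1 to 1 is refused whole. A call with a gripper value outside its range is refused whole. The fingers move at their own pace and stop on an object; "newtons" is the grip in N (left out, the last holds). Time passes only in rows, so rows that do not move let the fingers close. It gives the time, the measured TCP pose, the force, the opening and the grip force at its end, in the units of the state.
- observe(): the state, without advancing time (a new reading comes with each control period).
- imaging.get_image(name): name is "scene" or "top"; returns (picture, depth): 400x640x3 uint8, red, green, blue; 400x640 float32, m along the optical axis (not along the pixel's ray), 0 where there is no reading.
- imaging.camera_params(name): a dict with "camera_matrix" (3x3 intrinsics, pixels), "dist" ([k1, k2, p1, p2, k3] as OpenCV has them; the pictures are not rectified), "origin" and "rotation" of the camera in the world. Camera axes: x right, y up, looking along -z (the intrinsics and any distortion apply to the point x, -y, -z); pixel columns grow to the right and rows downward; lengths in m; the calibration is good to about 2 mm. A picture is of the moment at which its call begins. camera_params takes no time and is no camera call.
- arm.sign_off(): hands the job in; it is judged then, once.
The state is a dict: "clock": time; "joints": joint angles; "dq": joint speeds; "joint_efforts": joint torques, N m; "position": TCP position; "ee_rot": TCP orientation; "force": force on the tool from outside, world axes, zero at the start; "ft_torque": the same for the moment, N m; "width": opening from 0.0 (shut) to 1.0 (fully open); "gripper_force": force on a finger pad.
Only numpy, scipy, OpenCV 4.12 (cv2) and the standard library are available. Lean on these libraries where they do the work, as an engineer would, in place of code of your own. Each camera call takes 0.05 s, during which the arm holds its last target. There are 200 camera calls.

TASK

Start the fume extractor from the control station on the bench, pressing with the fingertips: first press the raised end of the rocker until it has tipped fully over, then push the long bar key fully down so that it stays down, and last press the small flat round button fully down, keep it down for at least one second and let it come up again. Do not press the large mushroom-headed stop button, and leave the jar, the tape roll and the glasses where they are.

Things in the scene. Friction and masses are not known exactly. Their poses are not given: they have to be found in the camera images.
- station: grey enclosure fixed to the bench, 120 x 340 x 45 mm; origin: centre of its underside; x away from the robot, z up. Along its y (-120, -40, 40, 120 mm) are four black plates (96 x 74 mm, top 51 mm above the bench), a control in the middle of each; which is where varies. Controls are pressed straight down, best with closed fingers; even pressed they stay 3 mm proud of their surrounds.
- rocker (a joint): tilt of the rocker in rad: 0 = off (as at the start, within 0.03; its end away from the robot raised), 0.30 = fully tipped over. Stiff by friction (about 1.8 N at the raised end's press point), no spring: it stays where it is left. Pressing the raised end down increases it.
- rocker_raised (a point): point to press, on top of the rocker's raised half (the half away from the robot), mid-width, 20 mm from the hinge, moves with it: 67 mm above the bench at first, 61 mm when tipped. Grey paddle 56 mm long (station x), 34 mm wide, bent like a shallow V; hinge along station y at its middle, 61 mm up. At first the near half is level and the far half slopes up 0.3 rad; tipped, the far half is level.
- bar_key (a joint): travel of the bar key in m: 0 = up (as at the start), 0.008 = fully down. Latching: held by about 3 N of friction, no spring, it stays where it is pushed.
- bar_key_top (a point): centre of the top face of the grey bar key, 26 mm (station x) by 60 mm (station y); top 65 mm above the bench when up, 57 mm when down
- start (a joint): travel of the start button in m: 0 = up, 0.008 = fully down. Sprung: 1.5 N to begin, 5 N fully down; it comes up again when let go.
- start_top (a point): centre of the top of the small flat round start button, grey, 26 mm across, standing in a steel bezel ring 40 mm across; top 67 mm above the bench when up, 59 mm when down
- stop (a joint): travel of the stop button in m: 0 = up; must not be pressed. Sprung, 0.008 = fully down.
- stop_top (a point): centre of the top of the large mushroom-headed stop button, grey, 44 mm across; top 78 mm above the bench
- jar: closed glass jar, 60 mm across, 62 mm tall, loose on the bench beyond the station; origin: centre of its underside. Leave it.
- tape: black roll of tape lying flat, 100 mm across, 44 mm tall, loose, beyond the station; origin: centre of its underside. Leave it.
- glasses: folded black reading glasses, 18 x 134 x 40 mm (x, y, z), loose, standing on the robot's side of the station; origin: centre of the underside. Leave them.
Mind the look-alikes: they are no part of the job. Of the things like the jar, leave any that is orange; of the rest the larger one is meant.

How it is judged:
On the way, in this order (a step that is already met when the one before it is completed fails the run):
1. the rocker is tipped fully over (value of joint rocker above 0.25 rad and value of joint each of bar_key, start below 0.003 m), for 0.1 s.
2. the bar key is fully down, the rocker still on (value of joint bar_key above 0.0065 m and value of joint rocker above 0.25 rad), for 0.1 s.
3. the start button is kept down for a second, rocker and bar key still on (all of step 2 and value of joint start above 0.006 m), for 0.95 s.
At the end, for the whole second after the job is handed in: The rocker is over (joint above 0.25 of 0.30 rad), the bar key is down (above 6.5 of 8 mm), the start button has come up again (below 2 mm) after at least 0.95 s pressed past 6 mm, the stop button is up (below 2 mm), and jar, tape and glasses are within 15 mm of where they began, the jar upright (all of step 2 and value of joint each of start, stop below 0.002 m and not (distance of jar from where it was at the start of the episode above 0.015 m) and not (distance of tape from where it was at the start of the episode above 0.015 m) and not (distance of glasses from where it was at the start of the episode above 0.015 m) and angle between jar's own z axis and vertical below 0.1 rad); the robot touches nothing.
It fails at once if the bar key is pressed (over 3 mm) before the rocker is on (value of joint bar_key above 0.003 m and value of joint rocker below 0.2 rad).
It fails at once if the start button is pressed (over 3 mm) before rocker and bar key are on (value of joint start above 0.003 m and (value of joint rocker below 0.2 rad or value of joint bar_key below 0.0055 m)).
It fails at once if the stop button is pressed (over 3 mm) (value of joint stop above 0.003 m).
It fails at once if the jar, the tape or the glasses are lifted, carried or shifted by more than 15 mm (distance of any of jar, tape, glasses from where it was at the start of the episode above 0.015 m).
It also fails if it takes over 42 s, if anything falls off the work surface, if the arm or the gripper's body presses on something with over 40 N, if the wrist force passes 120 N, or if a joint passes its speed limit or range.

## Working session

There is one attempt and no reset: what is moved stays moved. The work goes in short steps, Python scripts to look and compute and a tool call to move; the robot and the scene stay as the last step left them, time stands still between calls to the robot, and variables do not carry over. Pictures are saved under pics/ and viewed, at most 10 in all, crops included, and the job is handed in when it is done.

Besides the shell and the picture viewer there is one more tool, called after "Call:" as name([rows], argument=value, ...), one row to a line, values as JSON. apply_moves: Moves the arm, as the interface text tells. Its arguments: {"type":"object","properties":{"commands":{"type":"array"},"newtons":{"type":"number"}},"required":["commands"]}

```bash
mkdir -p pics; ls
cat > h.py <<'E'
import numpy as np, cv2
from cell import observe, imaging, arm
def cloud(name):
    p,d=imaging.get_image(name); c=imaging.camera_params(name)
    h,w=d.shape; u,v=np.meshgrid(np.arange(w),np.arange(h))
    n=cv2.undistortPoints(np.stack([u,v],-1).reshape(-1,1,2).astype(np.float64),np.array(c['camera_matrix']),np.array(c['dist'])).reshape(h,w,2)
    X=np.stack([n[...,0]*d,-n[...,1]*d,-d],-1)
    return p,d,X@np.array(c['rotation']).T+np.array(c['origin'])
E
python3 - <<'E'
from h import *
for n in('scene','top'):
    p,d,P=cloud(n); cv2.imwrite(f'pics/{n}0.png',p[...,::-1]); np.savez(f'{n}0.npz',p=p,d=d,P=P)
    c=imaging.camera_params(n);print(n,c['origin'],c['rotation'])
print(observe())
E
```

```text
picsTraceback (most recent call last):
  File "<stdin>", line 3, in <module>
  File "h.py", line 8, in cloud
    return p,d,X@np.array(c['rotation']).T+np.array(c['origin'])
               ~~~~~~~~~~~~~~~~~~~~~~~~~~~^~~~~~~~~~~~~~~~~~~~~~
ValueError: operands could not be broadcast together with shapes (400,640) (3,)
```

```bash
sed -i "s/np.array(c\['rotation'\]).T/cv2.Rodrigues(np.array(c['rotation'],float))[0].T/" h.py
python3 - <<'E'
from h import *
for n in('scene','top'):
    p,d,P=cloud(n); cv2.imwrite(f'pics/{n}0.png',p[...,::-1]); np.savez(f'{n}0.npz',p=p,d=d,P=P)
    c=imaging.camera_params(n);print(n,c['origin'],c['rotation'],P[200,320])
print(observe())
E
```

```text
scene [1.00945554 0.35352128 0.51306576] [0.45530612 0.97333929 2.04758208] [0.58981734 0.01928393 0.06467377]
top [0.44709741 0.05508062 0.70488736] [ 0.20592853 -0.22416802 -1.62368947] [0.63655983 0.03428777 0.05280198]
{'clock': 0.15, 'joints': array([-1.21457443,  0.43504279,  0.02496729,  1.57382579, -0.01160496,
        1.13395557, -0.07508955]), 'dq': array([-0.00121033, -0.00168072, -0.00120286, -0.00263575,  0.00101233,
        0.00102756,  0.00037009]), 'joint_efforts': array([ 2.16368026e-03, -6.68263865e+01,  9.86132473e-01, -3.14693964e+01,
       -6.04625791e-02,  3.93444160e-02,  6.98155645e-05]), 'position': array([0.27669055, 0.56003779, 0.22616177]), 'ee_rot': array([-7.14456856e-01, -3.05911368e+00,  1.68905632e-03]), 'force': array([-0.82686493,  0.51636468,  0.32179747]), 'ft_torque': array([-0.00699867, -0.02181479,  0.08153974]), 'gripper_force': 0.0, 'width': 0.9972892239634721}
```

View pics/top0.png

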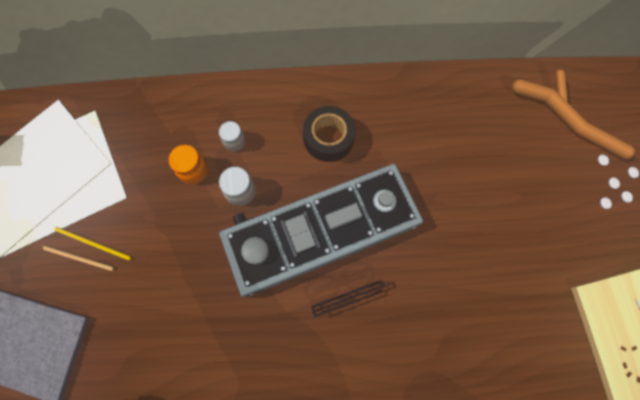

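View pics/scene0.png

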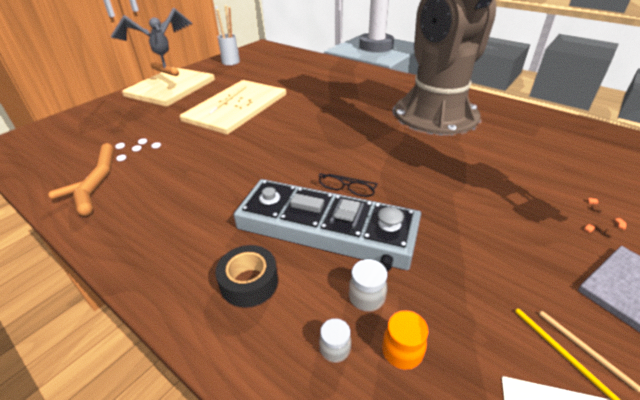

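The top view shows, left to right, the mushroom (255,250), rocker (300,234), bar key (344,215) and start button (385,200). The jar is at (236,185), the tape at (329,133) and the glasses at (348,298). The scene view agrees.

Run:
```python
from h import *
from scipy.spatial.transform import Rotation as R
for n in('top','scene'):
    f=np.load(n+'0.npz');P=f['P'];d=f['d']
    z=P[...,2]; 
    m=((d>0)&(z>.035)&(z<.09)&(abs(P[...,0]-.62)<.15)&(abs(P[...,1]-.03)<.25)).astype(np.uint8)
    k,l,s,_=cv2.connectedComponentsWithStats(m); i=1+np.argmax(s[1:,4]); m=l==i
    Q=P[m]; r=cv2.minAreaRect(Q[(Q[:,2]>.038)][:,:2].astype(np.float32)); print(n,r,np.percentile(Q[:,2],[5,50,95,99.9]))
    b=cv2.boxPoints(r); e=b[1]-b[0]; 
    if np.linalg.norm(e)<.2: e=b[2]-b[1]
    e/=np.linalg.norm(e); e*=np.sign(e[1]); ex=np.array([e[1],-e[0]]); c=np.array(r[0]); print('yaw',np.arctan2(ex[1],ex[0]))
    L=np.c_[(Q[:,:2]-c)@ex,(Q[:,:2]-c)@e,Q[:,2]]
    for y in(-.12,-.04,.04,.12):
        s=L[(abs(L[:,1]-y)<.036)&(abs(L[:,0])<.04)&(L[:,2]>.0565)]
        print(y,len(s),s.mean(0),s.min(0),s.max(0),'plate ctr world',c+y*e)
    bx=(z>.02)&(z<.1)&(d>0)&~m&(P[...,0]>.3)&(P[...,0]<.95)&(abs(P[...,1])<.35)
    k,l,s,_=cv2.connectedComponentsWithStats(bx.astype(np.uint8))
    for i in range(1,k):
        if s[i,4]>60: q=P[l==i]; print('obj',q.min(0).round(3),q.max(0).round(3))
T=R.from_rotvec(observe()['ee_rot']).as_matrix();print(T.round(3),arm.grasp_offset)
```

```text
top ((0.5963886380195618, 0.036969274282455444), (0.13203832507133484, 0.33997616171836853), 18.569673538208008) [0.04403529 0.05130761 0.06823357 0.07955556]
yaw 0.324102
-0.12 174 [-0.00606295 -0.11890132  0.06672818] [-0.01878879 -0.1320439   0.05655792] [ 0.01059436 -0.10743497  0.07073604] plate ctr world [ 0.63460356 -0.07678317]
-0.04 540 [-0.00663253 -0.04021394  0.06516243] [-0.01900915 -0.07135338  0.05663475] [ 0.00811037 -0.0108957   0.06938539] plate ctr world [ 0.60912694 -0.00094821]
0.04 836 [-0.00587396  0.03918369  0.062643  ] [-0.03785797  0.01605312  0.05655616] [0.02743633 0.06202676 0.07099043] plate ctr world [0.58365033 0.07488676]
0.12 558 [-0.00697423  0.11880065  0.07576567] [-0.02766023  0.09732981  0.06526295] [0.01608849 0.14084236 0.08040482] plate ctr world [0.55817372 0.15072172]
obj [ 0.727 -0.042  0.02 ] [0.825 0.057 0.048]
obj [0.761 0.172 0.02 ] [0.803 0.214 0.05 ]
obj [0.698 0.245 0.02 ] [0.754 0.303 0.066]
obj [0.649 0.153 0.02 ] [0.705 0.21  0.066]
obj [ 0.44  -0.065  0.021] [0.494 0.061 0.042]
scene ((0.5922161936759949, 0.036056965589523315),
[... 378 characters left out ...]
0.01404606 -0.00921648  0.06689028] plate ctr world [ 0.6048416  -0.00189826]
0.04 440 [0.00138451 0.0414377  0.06209499] [-0.03254602  0.01767967  0.05651136] [0.03377954 0.06392236 0.06946302] plate ctr world [0.57959079 0.07401219]
0.12 371 [0.00544533 0.12157221 0.07413001] [-0.01703483  0.09892307  0.06532975] [0.02130463 0.14276301 0.07865786] plate ctr world [0.55433998 0.14992265]
obj [ 0.442 -0.062  0.02 ] [0.495 0.063 0.043]
obj [ 0.591 -0.105  0.02 ] [0.71  0.215 0.065]
obj [ 0.728 -0.04   0.02 ] [0.828 0.06  0.046]
obj [0.703 0.246 0.02 ] [0.759 0.306 0.065]
obj [0.765 0.176 0.02 ] [0.807 0.218 0.05 ]
[[-0.897  0.443 -0.   ]
 [ 0.443  0.897 -0.001]
 [-0.    -0.001 -1.   ]] 0.0188
```

Call:
apply_moves([
  [0,0.3,-0.5,0,0.14],
  [0,0.48,-0.72,0,0.14],
  [0,0.48,-0.72,0,0.14],
  [0,0.48,-0.72,0,0.14],
  [0,0.48,-0.72,0,0.14],
  [0,0.48,-0.72,0,0.14],
  [0,0.48,-0.72,0,0.14],
  [0,0.48,-0.72,0,0.14],
  [0,0.48,-0.72,0,0.14],
  [0,0.48,-0.72,0,0.14],
  [0,0.48,-0.72,0,0.14],
  [0,0,0,0,0],
], newtons=20)

```text
clock: 1.65
position: [0.5846, 0.0929, 0.2263]
ee_rot: [0.476, -3.105, 0.004]
force: [-1.1, -0.1, 0.1]
width: 0.003
gripper_force: 0.0
```

Call:
apply_moves([
  [0,0.24,-0.2,-0.5,0.03],
  [0,0,0,-0.8,0],
  [0,0,0,-0.8,0],
  [0,0,0,-0.35,0],
  [0,0,0,0,0],
  [0,0,0,0,0],
])

```text
clock: 2.4
position: [0.5977, 0.0871, 0.0808]
ee_rot: [-0.51, 3.099, 0.001]
force: [0.0, -0.4, 0.5]
width: 0.003
gripper_force: 0.0
```

Run:
```python
from h import *
print(observe()['position'])
n=[]
for k in('scene','top'):
    p,d,P=cloud(k); c=(slice(150,290),slice(220,440))
    n.append(cv2.resize(p[c],None,fx=2,fy=2,interpolation=cv2.INTER_CUBIC))
cv2.imwrite('pics/a.png',np.vstack(n)[...,::-1])
```

```text
[0.59772949 0.08706774 0.0807826 ]
```

View pics/a.png

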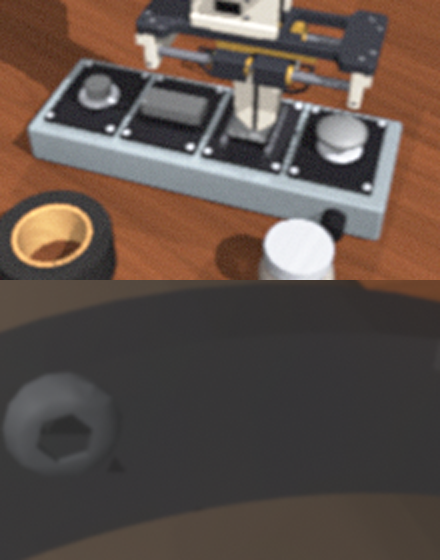

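The fingertips hang over the rocker's far half, at about (257,125) in the crop. They are clear of the mushroom at (342,135).

Call:
apply_moves([
  [0,0.03,-0.1,-0.08,0],
  [0,0,0,-0.08,0],
  [0,0,0,-0.06,0],
  [0,0,0,-0.06,0],
  [0,0,0,-0.04,0],
  [0,0,0,0,0],
])

```text
clock: 3.25
position: [0.5994, 0.0804, 0.0613]
ee_rot: [-0.51, 3.099, 0.0]
force: [-0.2, -1.1, 10.3]
width: 0.004
gripper_force: 4.7
```

Call:
apply_moves([
  [0,0,0,-0.03,0],
  [0,0,0,0,0],
  [0,0,0,0.3,0],
  [0,0,0,0.4,0],
  [0,0.1,-0.8,0.4,0],
  [0,0,-0.57,0,0],
  [0,0,0,0,0],
  [0,0,0,0,0],
])

```text
clock: 4.25
position: [0.6047, -0.0008, 0.1246]
ee_rot: [0.511, -3.099, -0.002]
force: [1.0, -0.2, 1.3]
width: 0.006
gripper_force: 0.0
```

Run:
```python
from h import *
print(observe()['position'])
p,d,P=cloud('scene'); c=(slice(150,290),slice(220,440))
cv2.imwrite('pics/b.png',cv2.resize(p[c],None,fx=3,fy=3,interpolation=cv2.INTER_CUBIC)[...,::-1])
ex=np.array([.948,.316]);ey=np.array([-.316,.948])
L=P[...,:2]-np.array([.580,.0745]);x=L@ex;y=L@ey
for a in np.arange(-.03,.035,.006):
    m=(d>0)&(abs(x-a)<.003)&(abs(y)<.012); print(round(a,3),m.sum(),np.median(P[m][:,2]).round(4))
```

```text
[ 0.6047132  -0.0008351   0.12459657]
-0.03 29 0.233
-0.024 65 0.0699
-0.018 65 0.0676
-0.012 65 0.0651
-0.006 69 0.1918
-0.0 58 0.1933
0.006 64 0.1932
0.012 72 0.2319
0.018 64 0.1947
0.024 116 0.0608
0.03 120 0.205
```

View pics/b.png

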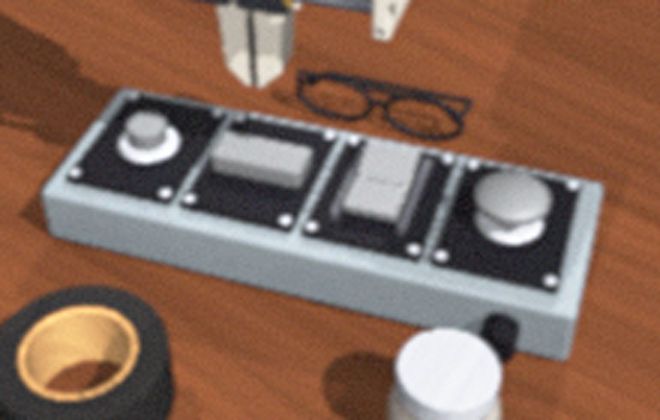

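The rocker, at (380,185) in the crop, is tipped: its far half is level at 61 mm and the near half has risen to 70 mm. The fingertips are above the bar key.

Call:
apply_moves([
  [0,0,0,-0.5,0],
  [0,0,0,-0.38,0],
  [0,0,0,-0.08,0],
  [0,0,0,-0.08,0],
  [0,0,0,-0.06,0],
  [0,0,0,-0.05,0],
  [0,0,0,-0.03,0],
  [0,0,0,0,0],
  [0,0,0,0,0],
])

```text
clock: 5.42
position: [0.6058, -0.0012, 0.0568]
ee_rot: [-0.51, 3.097, 0.001]
force: [-9.3, 2.7, 27.1]
width: 0.002
gripper_force: 13.5
```

Call:
apply_moves([
  [0,0,0,0.4,0],
  [0,0,0,0.7,0],
  [0,0.2,-0.65,0,0],
  [0,0.2,-0.6,0,0],
  [0,0,0,0,0],
  [0,0,0,0,0],
])

```text
clock: 6.18
position: [0.629, -0.0765, 0.1199]
ee_rot: [-0.51, 3.1, 0.001]
force: [0.0, -0.2, 0.6]
width: 0.006
gripper_force: 0.0
```

Run:
```python
from h import *
print(observe()['position'])
p,d,P=cloud('scene'); c=(slice(150,290),slice(220,440))
cv2.imwrite('pics/c.png',cv2.resize(p[c],None,fx=3,fy=3,interpolation=cv2.INTER_CUBIC)[...,::-1])
ex=np.array([.948,.316]);ey=np.array([-.316,.948])
for q in([.605,-.0015],[.580,.0745]):
  L=P[...,:2]-np.array(q);x=L@ex;y=L@ey
  for a in(-.024,-.018,-.012,-.006,0,.006,.012,.018,.024):
    m=(d>0)&(abs(x-a)<.003)&(abs(y)<.014)&(P[...,2]<.1); print(round(a,3),m.sum(),np.median(P[m][:,2]).round(4))
```

```text
[ 0.6290191  -0.07653714  0.1199447 ]
-0.024 28 0.0511
-0.018 9 0.0514
-0.012 19 0.0565
-0.006 24 0.0568
0 29 0.0569
0.006 33 0.0568
0.012 62 0.0534
0.018 34 0.051
0.024 30 0.0508
-0.024 38 0.0681
-0.018 47 0.0659
-0.012 39 0.064
-0.006 45 0.0624
0 31 0.0611
0.006 37 0.0611
0.012 34 0.0608
0.018 37 0.0611
0.024 87 0.0578
```

View pics/c.png

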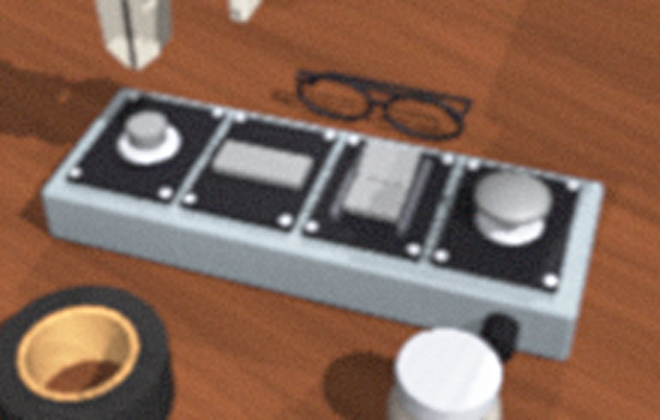

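The bar key, at (262,163) in the crop, is down at 57 mm, and the rocker is still over. Next is the start button at (148,130).

Call:
apply_moves([
  [0,0,0,-0.5,0],
  [0,0,0,-0.25,0],
  [0,0,0,-0.08,0],
  [0,0,0,-0.08,0],
  [0,0,0,-0.08,0],
  [0,0,0,-0.05,0],
  [0,0,0,0,0],
  [0,0,0,0,0],
  [0,0,0,0,0],
])

```text
clock: 7.35
position: [0.6294, -0.0765, 0.0592]
ee_rot: [-0.51, 3.099, 0.0]
force: [-5.3, 2.1, 15.1]
width: 0.005
gripper_force: 7.3
```

Fully down, with 15 N on the tool. I'll hold it, then lift away.

Call:
apply_moves([
  [0,0,0,0,0],
  [0,0,0,0,0],
  [0,0,0,0,0],
  [0,0,0,0,0],
  [0,0,0,0,0],
  [0,0,0,0,0],
  [0,0,0,0,0],
  [0,0,0,0,0],
  [0,0,0,0,0],
  [0,0,0,0,0],
  [0,0,0,0,0],
  [0,0,0,0,0],
])

```text
clock: 8.85
position: [0.6295, -0.0765, 0.0592]
ee_rot: [-0.51, 3.098, 0.0]
force: [-5.4, 1.5, 14.4]
width: 0.006
gripper_force: 7.3
```

Call:
apply_moves([
  [0,0,0,0.3,0],
  [0,0,0,0.6,0],
  [0,0,0,0.8,0],
  [0,0,0,0.5,0],
  [0,0,0,0,0],
  [0,0,0,0,0],
  [0,0,0,0,0],
  [0,0,0,0,0],
])

```text
clock: 9.85
position: [0.6286, -0.0769, 0.1886]
ee_rot: [0.51, -3.098, -0.001]
force: [0.3, -0.5, 0.2]
width: 0.004
gripper_force: 0.0
```

Run:
```python
from h import *
print(observe()['position'],observe()['force'])
p,d,P=cloud('scene'); c=(slice(150,350),slice(220,440))
cv2.imwrite('pics/d.png',cv2.resize(p[c],None,fx=3,fy=3,interpolation=cv2.INTER_CUBIC)[...,::-1])
for n,q in dict(start=[.630,-.076],bar=[.605,-.0015],raised=[.597,.080],stop=[.555,.15]).items():
  m=(d>0)&(np.linalg.norm(P[...,:2]-q,axis=-1)<.008)&(P[...,2]<.1); print(n,np.median(P[m][:,2]))
P0=np.load('scene0.npz')['P']
for n,(x0,x1,y0,y1) in dict(gl=(.43,.51,-.08,.08),tape=(.72,.84,-.05,.07),jar=(.66,.72,.15,.22)).items():
  f=lambda P:[P[(P[...,0]>x0)&(P[...,0]<x1)&(P[...,1]>y0)&(P[...,1]<y1)&(P[...,2]>.02)&(P[...,2]<.08)].mean(0).round(4)]
  print(n,f(P0),f(P))
```

```text
[ 0.62856502 -0.07685263  0.18862582] [ 0.29720107 -0.51757294  0.23438059]
start 0.06715246051816023
bar 0.05674560087540689
raised 0.060901954258963664
stop 0.07745151980124867
gl [array([0.4686, 0.0043, 0.0317])] [array([0.4688, 0.0041, 0.0318])]
tape [array([0.7829, 0.0157, 0.0392])] [array([0.7829, 0.0157, 0.0392])]
jar [array([0.6901, 0.1894, 0.0506])] [array([0.69  , 0.1894, 0.0506])]
```

View pics/d.png

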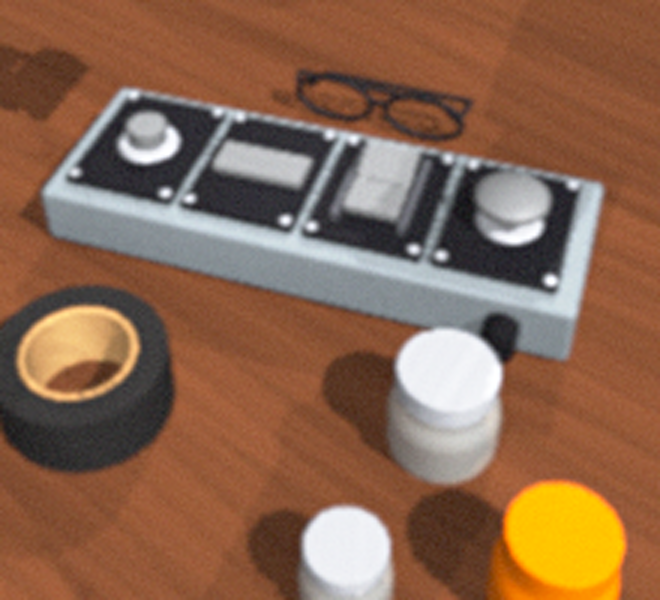

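The start button, at (148,130), is up again at 67 mm. The bar key is down, the rocker is over, the stop button is up, and the jar, tape and glasses have not moved.

```bash
python3 -c "
from cell import arm
print(arm.sign_off())"
```

```text
the job is handed in; nothing more can be done
None
```

The job is done and handed in: rocker tipped over, bar key latched down, start button held about 1.5 s and up again, with the stop button, jar, tape and glasses left alone (the hand-in returned no verdict).

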